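# Raise the pour-over stand until it locks and set the mug under it

## Robot

A 6-joint arm with a two-finger parallel gripper is mounted at the origin on a cart in front of the work surface, level with it; the furniture and walls round the work are solid. World frame = base frame: x ahead of the robot, y to its left, z up, the work surface at z = 0. Lengths are in mm, angles in rad, forces in N, time in s.
With the tool pointing down it reaches from about 325 to 900 mm from the base axis. Payload 3.5 kg.
Tool frame: the origin (TCP) lies between the finger pads; the fingertips stand 11 mm ahead of it and the grasp point (between the pads) lies 8 mm behind it; z points along the fingers, y is the line along which they close (so a half turn about z gives the same grasp; the last joint's range is limited). The gripper opens to 85 mm and grips with 20 to 120 N. Pads are 22 mm wide; open, the fingers measure 114 mm over their backs; the gripper's body (76 mm by 85 mm) begins 54 mm behind the grasp point. The pads swing forward as they close: fully open they stand 13 mm farther back than shut.
Start: joints at [-0.103, 0.276, -0.026, 1.268, 0, 1.467], TCP at [624.997, -0.01, 242.313] pointing down, gripper open.
Joint ranges: [-3.12, 3.12], [-0.85, 1.88], [-1.08, 1.24], [-1.95, 2.15], [-1.57, 1.53], [-3.14, 3.14]. Speed limits (rad/s): [2.57, 2.57, 3.14, 3.14, 3.14, 3.14].

## Interface

Orientations are given as [roll, pitch, yaw] about the fixed x, y, z axes, in that order (R = Rz(yaw) Ry(pitch) Rx(roll)).
In Python, from plant import arm gives the robot as it stands.
- The arm moves only by the shell command python3 -m handwheel 'ROWS' [OPENING] [FORCE]. ROWS is JSON, one flat list of numbers, 6 for each row, row after row: the shift along the tool's x, y, z as a fraction of full scale, then the turn, a rotation vector about the tool's x, y, z as a fraction of full scale. A call has 1 to 5 rows; each row shifts and turns the commanded pose from where the row before left it, along the tool's axes as they then stand; what a row does not reach is not made up. Full scale, the value 1, is 1000 mm for a shift and 180 degrees for a turn. A row lasts 1/8 s, in which the tool goes at most 62.5 mm and 10.7 degrees, less where a joint would pass 70% of its speed; a pose out of reach is approached as far as the arm can. A call with a number of a shift or a turn outside -1 to 1 is refused whole. A call with a gripper value outside its range is refused whole. OPENING is the closure, from 0 (fully open) to 1 (shut), set as the call begins (- or left out, the last holds). The fingers move at their own pace and stop on an object; FORCE is the grip in N (left out, the last holds). Time passes only in rows, so rows that do not move let the fingers close. It gives the time, the measured TCP pose, the force, the opening and the grip force at its end, in the units of the state.
- arm.sense(): the state, without advancing time (a new reading comes with each control period).
- arm.capture(name): name is "scene" or "side" or "wrist"; returns a dict with "color" (384x512x3 uint8, blue, green, red), "intrinsics" (3x3 intrinsics, pixels), "dist" ([k1, k2, p1, p2, k3] as OpenCV has them; the pictures are not rectified), "world_to_cam" (4x4, takes a point from world to camera coordinates). Camera axes: x right, y up, looking along -z (the intrinsics and any distortion apply to the point x, -y, -z); pixel columns grow to the right and rows downward; lengths in mm; the calibration is good to about 2 mm. A picture is of the moment at which its call begins. There is no depth.
- arm.hand_in(): hands the job in; it is judged then, once.
The state is a dict: "time": time; "joint_positions": joint angles; "dq": joint speeds; "joint_efforts": joint torques, N m; "tcp_pos": TCP position; "tool_rot": TCP orientation; "force": force on the tool from outside, world axes, zero at the start; "wrist_torque": the same for the moment, N m; "gripper_width": opening from 0.0 (shut) to 1.0 (fully open); "finger_force": force on a finger pad.
Only numpy, scipy, OpenCV 4.12 (cv2) and the standard library are available. Lean on these libraries where they do the work, as an engineer would, in place of code of your own. Each camera call takes 0.05 s, during which the arm holds its last target. There are 200 camera calls.

## Task

Get the coffee stand ready for a pour-over: pull the dripper up (the black knob on top is there for that) until the brass lock button snaps out of the sleeve and holds it. Then stand the white mug from the draining board upright on the stand's foot, centred on the cork disc under the dripper, and let go. Leave the soap bottle and the two jars standing where they are.

Things in the scene. Friction and masses are not known exactly. Their poses are not given: they have to be found in the camera images.
- stand: pour-over coffee stand, fixed to the worktop: oak foot, 108 mm wide from x = -84 (round front end) to +90 mm, top 14 mm above the worktop. Origin: in the foot's underside; z up, -x is its open front. At x = +70 mm stands a steel sleeve 26 mm thick, up to 129 mm high. Nothing but the foot lies below the dripper, so a mug comes in from the front.
- head (a joint): height of the dripper head (steel column, arm, white dripper, black knob) above its lowest position, m. Pulling the knob straight up takes about 8 N; let go unlocked, it sinks back to 0. Locked by the button at 0.075; the stop is at 0.079.
- button (a joint): brass lock button, 8 mm thick, on the +y side of the column: 0 = pressed in, hidden in the sleeve; 0.007 = snapped out of the hole in the sleeve, 112 mm above the worktop. A spring drives it out by itself when the head reaches 0.075; it then blocks the head both ways.
- knob (a point): centre of the black round knob on top of the column, to be taken from above: 31 mm diameter, 29 mm high (14 below this point to 15 above). 184 mm above the worktop with the head down. Column axis is vertical. The rim of the dripper begins 44 mm in front of the column axis (stand's -x), 27 mm lower than this point.
- spout (a point): lower end of the white conical dripper, which moves with the head: 80 mm above the worktop when down (the mug does not fit under it), 155 mm when locked. Outside diameter 26 mm here, widening to 112 mm at the rim 77 mm higher; its axis is vertical.
- cup_spot (a point): centre of the cork disc (88 mm diameter, flush) on the foot's top, straight below the spout, 14 mm above the worktop and 30 mm in front (-x) of the stand's origin. Axes as the stand's.
- mug: white mug, about 0.18 kg, on the flat of the draining board (level with the worktop; round the board runs a rim 5 mm high): round body 78 mm diameter, 97 mm high, with one loop handle 24 mm thick towards its own -y. z is up the mug; origin on the underside, 16 mm off the body's centre towards the handle.
- mug_axis (a point): centre of the mug's underside, on the axis of its round body; axes as the mug's.
- mug_handle (a point): upper part of the mug's handle, 72 mm above its underside, 58 mm out from the mug's axis (its -y). 24 mm thick across x, 33 mm out from the wall, top at 88 mm: pinch it across x, firmly (50 N, or the mug droops). At the start the soap bottle leaves room only for a gripper held upright over the handle; under the dripper there is room only for one leaning 25 degrees or more away from the mug.
- dish_soap: washing-up liquid bottle beyond the mug's handle, 50 x 83 mm (x, y), 256 mm high; origin at its underside. To be left alone. Left of it is the fixed swan-neck tap: its 23 mm pipe hangs from 340 down to 225 mm height at world x 0.28, y 0.48 m, arches up to 380 mm and meets its post at x 0.43, y 0.63; keep the arm clear of it.
- spice_jar: glass spice jar with brown filling and black cap, 45 mm diameter, 108 mm high, beside or behind the stand; origin at the centre of its underside. To be left alone.
- honey_jar: round honey jar with grey lid, 61 mm diameter, 95 mm high, beside or behind the stand; origin at the centre of its underside. To be left alone.

How it is judged:
By the outcome, as a careful person would: the job done as asked, in the order asked, and still so for the second after the job is handed in, with the robot touching nothing.
It also fails if it takes over 72 s, if anything falls off the work surface, if the arm or the gripper's body presses on something with over 40 N, if the wrist force passes 120 N, or if a joint passes its speed limit or range.

## Working session

There is one attempt and no reset: what is moved stays moved. The work goes in short steps, Python scripts to look and compute and a shell command to move; the robot and the scene stay as the last step left them, time stands still between calls to the robot, and variables do not carry over. Pictures are saved under pics/ and viewed, at most 10 in all, crops included, and the job is handed in when it is done.

```bash
ls; mkdir -p pics; cat > h.py <<'E'
import numpy as np, cv2
from plant import arm
def shot(n,f):
    c=arm.capture(n); cv2.imwrite(f'pics/{f}.png',c['color']); np.savez(f'pics/{f}.npz',K=c['intrinsics'],d=c['dist'],T=c['world_to_cam']); return c
def load(f):
    z=np.load(f'pics/{f}.npz'); return z['K'],z['d'],z['T']
def ray(f,uv):
    K,d,T=load(f); p=cv2.undistortPoints(np.array([[uv]],float),K,d)[0,0]
    v=T[:3,:3].T@np.array([p[0],-p[1],-1.]); o=-T[:3,:3].T@T[:3,3]; return o,v/np.linalg.norm(v)
def onz(f,uv,z):
    o,v=ray(f,uv); return o+v*(z-o[2])/v[2]
def proj(f,P):
    K,d,T=load(f); P=np.atleast_2d(P); c=P@T[:3,:3].T+T[:3,3]
    return cv2.projectPoints((c*[1,-1,-1]).reshape(-1,1,3),np.zeros(3),np.zeros(3),K,d)[0][:,0]
def tri(*fu):
    A=np.zeros((3,3));b=np.zeros(3);R=[ray(*x) for x in fu]
    for o,v in R: M=np.eye(3)-np.outer(v,v);A+=M;b+=M@o
    X=np.linalg.solve(A,b); return X,[round(float(np.linalg.norm(np.cross(X-o,v))),1) for o,v in R]
E
python3 - <<'E'
from h import *
a=shot('scene','s0')['color'];b=shot('side','d0')['color'];shot('wrist','w0')
print({k:np.round(v,3) for k,v in arm.sense().items()})
for f in('s0','d0','w0'): print(np.round(ray(f,(256,192)),2).tolist())
E
```

```text
pics
{'time': np.float64(0.15), 'joint_positions': array([-0.103,  0.277, -0.028,  1.268, -0.   ,  1.467]), 'dq': array([-0.001, -0.002,  0.003, -0.001,  0.001,  0.001]), 'joint_efforts': array([ 1.0000e-03, -4.4606e+01,  2.9564e+01,  1.0000e-02, -0.0000e+00,
       -0.0000e+00]), 'tcp_pos': array([6.24419e+02, 4.50000e-02, 2.41423e+02]), 'tool_rot': array([-3.14 , -0.   ,  1.571]), 'force': array([-0.063,  0.433, -0.252]), 'wrist_torque': array([-0.05 , -0.048, -0.05 ]), 'finger_force': np.float64(0.0), 'gripper_width': np.float64(1.0)}
[[87.49, -358.46, 737.76], [0.51, 0.56, -0.65]]
[[1106.18, 285.32, 986.93], [-0.52, -0.09, -0.85]]
[[625.16, 76.59, 372.83], [0.01, -0.31, -0.95]]
```

View pics/s0.png

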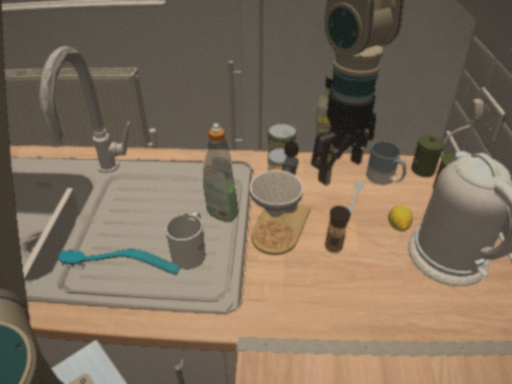

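View pics/d0.png

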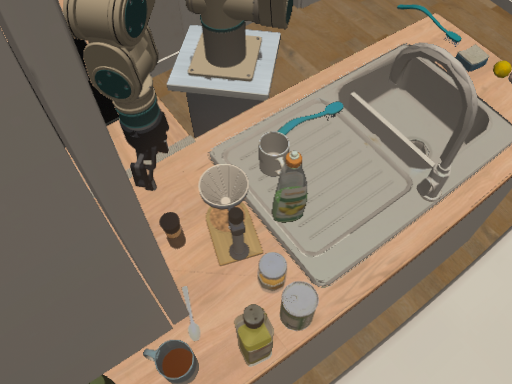

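The scene view shows the mug near (186,240), the soap bottle at (218,180), the dripper at (276,190), the knob at about (291,148) and the spice jar at (338,228). In the side view, the mug is at (273,155), the knob at (236,215), the dripper at (223,188), and the honey jar at (272,270). I'll enlarge both.

```bash
python3 - <<'E'
from h import *
a=cv2.imread('pics/s0.png')[115:275,150:350];b=cv2.imread('pics/d0.png')[120:280,150:320]
r=lambda i:cv2.resize(i,None,fx=4,fy=4,interpolation=cv2.INTER_CUBIC)
g=lambda i:cv2.convertScaleAbs(r(i),alpha=1.3,beta=10)
A=g(a)[:, :800][:600];B=g(b)[:600]
cv2.imwrite('pics/cA.png',A);cv2.imwrite('pics/cB.png',B)
E
```

```text
(no output)
```

View pics/cA.png

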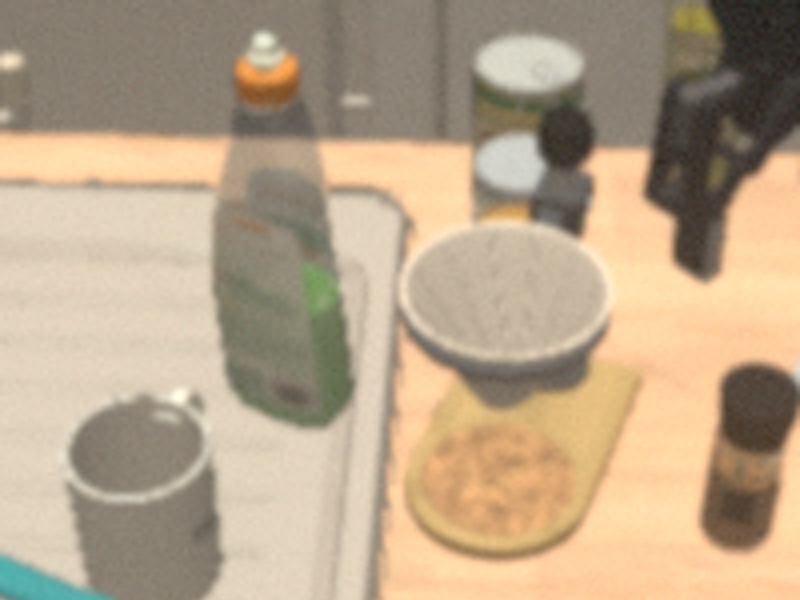

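View pics/cB.png

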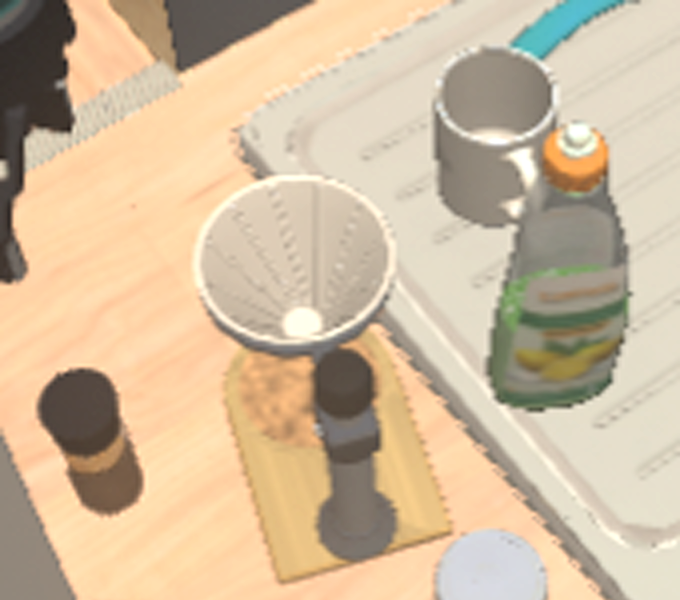

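The crops show the knob centre at scene crop (566,136) and side crop (343,383). The rim ellipses are centred at (505,291) and (296,262) for the dripper, and (139,449) and (496,97) for the mug. The mug handle points towards the soap bottle, and the cork centre is at (497,481).

```bash
python3 - <<'E'
from h import *
S=lambda X,Y:('s0',((X+.5)/4-.5+150,(Y+.5)/4-.5+115)); D=lambda X,Y:('d0',((X+.5)/4-.5+150,(Y+.5)/4-.5+120))
p=lambda n,x:print(n,np.round(x[0],1),x[1])
p('knob 184',tri(S(566,136),D(343,383)))
p('rim 157',tri(S(506,291),D(296,262)))
p('mugrim 97',tri(S(139,449),D(496,97)))
p('soaptop 256',tri(S(265,38),D(578,132)))
p('spice top108',tri(S(760,397),D(80,400)))
print('honey top95',onz(*S(515,160),95),onz(*D(492,575),95))
print('cork14',onz(*S(497,481),14))
print('knob z184',onz(*S(566,136),184),onz(*D(343,383),184))
print('rim z157',onz(*S(506,291),157),onz(*D(296,262),157))
print('mug z97',onz(*S(139,449),97),onz(*D(496,97),97))
print('handle top z80',onz(*S(188,400),84),onz(*D(525,165),80), onz(*D(518,210),20))
print('rear corners z14',onz(*D(282,580),14),onz(*D(450,530),14), onz(*S(640,370),14))
E
```

```text
knob 184 [672.9 168.2 184.9] [0.1, 0.1]
rim 157 [584.4 123.8 151.8] [0.3, 0.3]
mugrim 97 [405.9 211.6  90.5] [0.4, 0.4]
soaptop 256 [548.3 269.6 253.4] [0.4, 0.4]
spice top108 [663.4  12.1 103.7] [1.1, 1.1]
honey top95 [725.60722594 257.03163212  95.        ] [726.65304934 254.39585868  95.        ]
cork14 [580.58664162 120.54739575  14.        ]
knob z184 [673.80007351 168.92706253 184.        ] [672.32323018 168.13685866 184.        ]
rim z157 [580.0691858 119.1665836 157.       ] [587.38086012 125.01040912 157.        ]
mug z97 [402.83857174 205.48271571  97.        ] [410.63110488 212.38791851  97.        ]
handle top z80 [450.70810122 229.61218867  84.        ] [447.33696434 235.99594638  80.        ] [440.15094885 232.88248498  20.        ]
rear corners z14 [714.41192887 132.06957695  14.        ] [667.75781372 223.2427752   14.        ] [709.76253437 128.44944059  14.        ]
```

```bash
python3 -m handwheel '[0.034,0.01,0,0,0,0,0.034,0.01,0,0,0,0,0.034,0.01,0,0,0,0,0.034,0.01,0,0,0,0,0.032,0.008,0,0,0,0]' 0 50
python3 -m handwheel '[0,0,0,0,0,0.05,0,0,0,0,0,0.05,0,0,0,0,0,0.05,0,0,0,0,0,0.05,0,0,0,0,0,0.05]'
python3 -m handwheel '[0,0,0,0,0,0.05,0,0,0,0,0,0.05,0,0,0,0,0,0,0,0,0,0,0,0]'
cat > st.py <<'E'
from h import *
def go(target,yaw=None,lean=None):
    s=arm.sense(); from scipy.spatial.transform import Rotation as Q
    R=Q.from_euler('xyz',s['tool_rot']).as_matrix()
    print('t',s['time'],'tcp',np.round(s['tcp_pos'],1),'rpy',np.round(np.degrees(s['tool_rot']),1),'q',np.round(s['joint_positions'],2),'F',np.round(s['force'],1),'w',np.round(s['gripper_width'],2),np.round(s['finger_force'],1))
    if target is not None: print('tool shift/1000',np.round(R.T@(np.array(target)-s['tcp_pos'])/1000,4))
E
python3 - <<'E'
from st import *
go([672.9,168.2,180])
S=lambda X,Y:('s0',((X+.5)/4-.5+150,(Y+.5)/4-.5+115)); D=lambda X,Y:('d0',((X+.5)/4-.5+150,(Y+.5)/4-.5+120))
from scipy.optimize import least_squares
def circ(P): 
    P=np.array(P)[:,:2]; r=least_squares(lambda q:np.hypot(P[:,0]-q[0],P[:,1]-q[1])-q[2],[*P.mean(0),40]).x; return np.round(r,1)
for z in(95,97):
  print('mug',circ([onz(*D(x,y),z) for x,y in((435,97),(556,97),(496,46),(496,148))]),circ([onz(*S(x,y),z) for x,y in((66,455),(212,450),(139,397),(130,500))]))
print('rim',circ([onz(*D(x,y),157) for x,y in((196,260),(395,265),(300,177),(296,346))]),circ([onz(*S(x,y),157) for x,y in((402,290),(610,290),(506,223),(505,357))]))
print('cork',circ([onz(*S(x,y),14) for x,y in((420,478),(576,480),(495,424),(495,541))]))
print('board edge',onz(*S(400,230),0),onz(*S(372,598),0))
E
```

```text
time: 0.78
tcp_pos: [673.0, 169.1, 241.7]
tool_rot: [-3.141, 0.0, 1.571]
force: [0.4, -0.3, -0.1]
gripper_width: 0.994
finger_force: 0.0
time: 1.4
tcp_pos: [672.6, 168.0, 241.7]
tool_rot: [-3.141, 0.001, 0.78]
force: [0.6, -0.5, 0.8]
gripper_width: 0.999
finger_force: 0.0
time: 1.9
tcp_pos: [672.8, 168.0, 242.0]
tool_rot: [-3.141, 0.001, 0.473]
force: [0.4, 0.1, -0.3]
gripper_width: 1.0
finger_force: 0.0
t 1.9 tcp [672.8 168.  242. ] rpy [-180.     0.    27.1] q [ 0.15  0.4   0.14  1.31 -0.    2.82] F [ 0.4  0.1 -0.3] w 1.0 0.0
tool shift/1000 [ 0.0002 -0.0001  0.062 ]
mug [408.3 211.8  39.1] [405.  208.4  37.8]
mug [409.8 212.   39. ] [404.  206.6  37.7]
rim [585.5 124.3  54.9] [582.3 121.5  53.6]
cork [581.2 120.4  45.1]
board edge [704.74368974 342.99997254   0.        ] [478.99314803 112.60421479   0.        ]
```

```bash
python3 -m handwheel '[0,0,0.02,0,0,0,0,0,0.02,0,0,0,0,0,0.015,0,0,0,0,0,0.007,0,0,0,0,0,0,0,0,0]' 0 60
python3 -m handwheel '[0,0,0,0,0,0,0,0,0,0,0,0,0,0,0,0,0,0,0,0,0,0,0,0,0,0,0,0,0,0]' 1 60
python3 -m handwheel '[0,0,0,0,0,0,0,0,0,0,0,0,0,0,0,0,0,0,0,0,0,0,0,0,0,0,0,0,0,0]'
python3 - <<'E'
from st import *
go([672.9,168.2,257])
S=lambda X,Y:('s0',((X+.5)/4-.5+150,(Y+.5)/4-.5+115)); D=lambda X,Y:('d0',((X+.5)/4-.5+150,(Y+.5)/4-.5+120))
for n,q in dict(boardside=[D(240,130),D(640,560)],front=[D(180,85),D(300,18),('s0',(30,325)),('s0',(235,348))],strip=[('s0',(240,340)),('s0',(510,340))]).items(): print(n,[np.round(onz(*i,0)[:2]).tolist() for i in q])
E
```

```text
time: 2.52
tcp_pos: [672.8, 167.9, 179.9]
tool_rot: [-3.141, 0.001, 0.472]
force: [-0.4, 0.5, 0.5]
gripper_width: 1.001
finger_force: 0.0
time: 3.15
tcp_pos: [673.5, 167.7, 181.3]
tool_rot: [3.14, -0.001, 0.471]
force: [-0.2, -0.4, 3.8]
gripper_width: 0.337
finger_force: 59.2
time: 3.78
tcp_pos: [673.5, 167.7, 181.2]
tool_rot: [3.141, -0.001, 0.471]
force: [0.1, -1.1, 5.1]
gripper_width: 0.339
finger_force: 59.3
t 3.775 tcp [673.5 167.7 181.2] rpy [ 1.799e+02 -1.000e-01  2.700e+01] q [ 0.15  0.43  0.06  1.2  -0.    2.82] F [ 0.1 -1.1  5.1] w 0.34 59.3
tool shift/1000 [-0.0002 -0.0006 -0.0758]
boardside [[390.0, 36.0], [663.0, 336.0]]
front [[358.0, -14.0], [285.0, 57.0], [58.0, 273.0], [337.0, -29.0]]
strip [[355.0, -23.0], [731.0, -386.0]]
```

```bash
python3 -m handwheel '[0,0,-0.01,0,0,0,0,0,-0.015,0,0,0,0,0,-0.015,0,0,0,0,0,-0.015,0,0,0,0,0,-0.015,0,0,0]'
python3 -m handwheel '[0,0,-0.004,0,0,0,0,0,-0.002,0,0,0,0,0,0,0,0,0,0,0,0,0,0,0]'
```

```text
time: 4.4
tcp_pos: [673.4, 167.7, 246.5]
tool_rot: [-3.141, 0.002, 0.471]
force: [5.9, -0.2, -11.4]
gripper_width: 0.337
finger_force: 60.0
time: 4.9
tcp_pos: [673.4, 167.7, 255.6]
tool_rot: [3.141, -0.0, 0.471]
force: [4.8, -1.4, -5.6]
gripper_width: 0.338
finger_force: 60.6
```

```bash
python3 -m handwheel '[0,0,-0.001,0,0,0,0,0,-0.001,0,0,0,0,0,0,0,0,0]'
```

```text
time: 5.28
tcp_pos: [673.4, 167.7, 257.7]
tool_rot: [3.141, -0.0, 0.471]
force: [5.4, -1.4, -6.3]
gripper_width: 0.336
finger_force: 60.5
```

```bash
python3 -m handwheel '[0,0,-0.001,0,0,0,0,0,-0.001,0,0,0,0,0,0,0,0,0,0,0,0,0,0,0]'; python3 - <<'E'
from h import *
a=shot('scene','s1')['color'];b=shot('side','d1')['color']
A=cv2.resize(a[60:260,230:430],None,fx=2,fy=2,interpolation=2);B=cv2.resize(b[120:320,140:340],None,fx=2,fy=2,interpolation=2)
cv2.imwrite('pics/c1.png',np.hstack([A,B]))
E
```

```text
time: 5.78
tcp_pos: [673.4, 167.7, 257.9]
tool_rot: [3.141, 0.001, 0.471]
force: [6.8, -1.6, -11.8]
gripper_width: 0.337
finger_force: 60.3
```

View pics/c1.png

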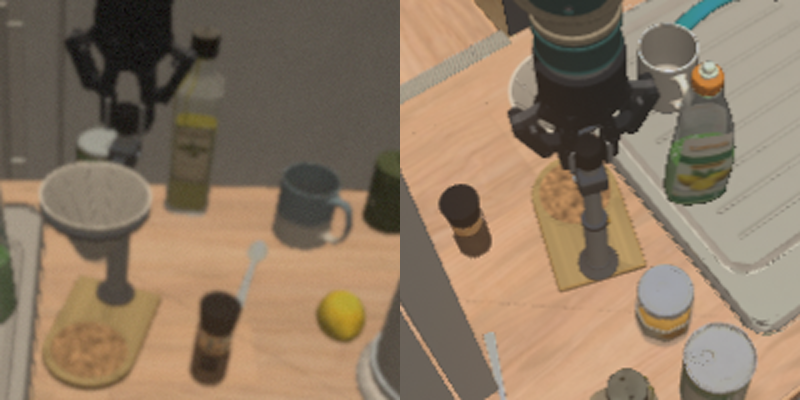

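The head is up, with the knob gripped at side crop (588,150), and the upward pull is now blocked. The brass button isn't clearly visible, so I'll check the lock by pushing down gently.

```bash
python3 -m handwheel '[0,0,0.001,0,0,0,0,0,0.001,0,0,0,0,0,0.001,0,0,0,0,0,0,0,0,0]'; python3 -m handwheel '[0,0,0.001,0,0,0,0,0,0.001,0,0,0,0,0,0,0,0,0]'
python3 - <<'E'
from h import *
K=load('d1')
k=np.array([672.9,168.2,112]);n=np.array([-.454,.891,0])
print(proj('d1',[k+13*n,k+20*n,k,k+[0,0,17]]).round(1))
i=cv2.imread('pics/d1.png');h=cv2.cvtColor(i,cv2.COLOR_BGR2HSV)
u,v=proj('d1',k+16*n)[0].round().astype(int);print(i[v-4:v+5,u-5:u+6].tolist())
E
```

```text
time: 6.38
tcp_pos: [673.4, 167.7, 257.4]
tool_rot: [3.141, -0.001, 0.471]
force: [4.5, -2.5, -3.9]
gripper_width: 0.331
finger_force: 61.0
time: 6.75
tcp_pos: [673.4, 167.8, 255.6]
tool_rot: [3.141, -0.001, 0.471]
force: [5.2, -2.6, -3.9]
gripper_width: 0.335
finger_force: 61.1
[[242.6 230.1]
 [245.7 229.3]
 [236.9 231.8]
 [236.5 228.2]]
[[[74, 82, 89], [73, 81, 88], [78, 81, 86], [85, 88, 93], [92, 125, 147], [96, 146, 176], [98, 149, 180], [99, 150, 182], [97, 148, 178], [95, 143, 172], [93, 140, 169]], [[75, 83, 91], [73, 81, 88], [77, 80, 85], [81, 81, 84], [81, 98, 111], [89, 130, 156], [96, 147, 178], [99, 151, 183], [98, 149, 180], [96, 145, 175], [94, 142, 170]], [[75, 83, 90], [73, 81, 88], [78, 81, 86], [83, 82, 84], [72, 92, 108], [81, 126, 155], [95, 146, 177], [100, 151, 183], [100, 151, 183], [97, 147, 177], [95, 142, 172]], [[75, 83, 91], [74, 81, 89], [77, 81, 85], [82, 82, 85], [67, 82, 96], [67, 120, 148], [89, 144, 176], [99, 150, 180], [101, 153, 183], [99, 149, 180], [96, 144, 174]], [[75, 84, 91], [76, 82, 89], [80, 81, 85], [81, 81, 85], [64, 89, 109], [57, 114, 149], [83, 137, 171], [98, 149, 179], [101, 153, 184], [100, 151, 182], [97, 146, 177]], [[77, 83, 89], [81, 82, 86], [82, 82, 85], [70, 72, 77], [53, 70, 85], [60, 98, 123], [85, 132, 161], [98, 147, 179], [101, 152, 184], [101, 153, 184], [98, 148, 179]], [[82, 81, 85], [83, 82, 86], [76, 77, 81], [61, 66, 73], [59, 78, 92], [84, 125, 151], [98, 148, 178], [97, 148, 179], [99, 150, 181], [101, 153, 185], [100, 151, 182]], [[79, 80, 84], [71, 73, 79], [57, 63, 69], [58, 64, 73], [80, 114, 137], [95, 145, 175], [98, 150, 181], [98, 148, 180], [98, 149, 180], [101, 153, 185], [100, 152, 184]], [[56, 62, 70], [50, 57, 66], [53, 61, 70], [65, 73, 81], [80, 106, 125], [93, 137, 165], [99, 150, 181], [99, 149, 180], [98, 148, 179], [101, 152, 184], [101, 153, 186]]]
```

```bash
python3 -m handwheel '[0,0,0.002,0,0,0,0,0,0.001,0,0,0,0,0,0,0,0,0]'
python3 - <<'E'
from h import *
shot('side','d2'); o=[]
for f in('d0','d1','d2'):
    i=cv2.imread(f'pics/{f}.png'); c=i[205:265,215:275]; o.append(cv2.resize(c,(260,260),interpolation=cv2.INTER_CUBIC))
    print(f,i[229,240:249].tolist(),i[232,240:249].tolist())
cv2.imwrite('pics/c2.png',np.hstack(o))
E
```

```text
time: 7.12
tcp_pos: [673.5, 167.7, 254.7]
tool_rot: [3.14, -0.002, 0.471]
force: [2.7, -2.9, 4.6]
gripper_width: 0.336
finger_force: 62.0
d0 [[66, 71, 78], [59, 66, 72], [54, 61, 69], [53, 59, 67], [49, 56, 64], [78, 114, 137], [98, 147, 177], [99, 148, 179], [97, 146, 176]] [[48, 55, 64], [47, 54, 63], [47, 55, 63], [49, 56, 64], [59, 78, 92], [84, 124, 149], [96, 145, 174], [97, 148, 177], [98, 149, 180]]
d1 [[74, 81, 89], [77, 81, 85], [82, 82, 85], [67, 82, 96], [67, 120, 148], [89, 144, 176], [99, 150, 180], [101, 153, 183], [99, 149, 180]] [[83, 82, 86], [76, 77, 81], [61, 66, 73], [59, 78, 92], [84, 125, 151], [98, 148, 178], [97, 148, 179], [99, 150, 181], [101, 153, 185]]
d2 [[73, 81, 89], [77, 81, 86], [82, 81, 84], [67, 82, 95], [63, 105, 130], [87, 135, 164], [99, 150, 181], [101, 153, 183], [98, 149, 180]] [[82, 82, 85], [76, 77, 81], [61, 65, 72], [52, 71, 88], [58, 91, 114], [84, 129, 157], [98, 148, 178], [100, 151, 182], [101, 153, 184]]
```

View pics/c2.png

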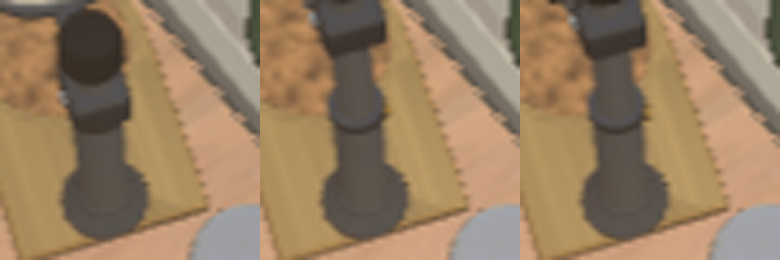

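Pushing down is now resisted, and the new image shows a slight brass bulge right of the sleeve top at about (648,115). I'll test in both directions.

```bash
python3 -m handwheel '[0,0,0.002,0,0,0,0,0,0,0,0,0,0,0,0,0,0,0]'; python3 -m handwheel '[0,0,-0.004,0,0,0,0,0,-0.004,0,0,0,0,0,0,0,0,0,0,0,0,0,0,0]'; python3 - <<'E'
from h import *
i=shot('side','d3')['color'];print(i[229,240:249].tolist(),i[232,240:249].tolist())
E
```

```text
time: 7.55
tcp_pos: [673.5, 167.8, 254.5]
tool_rot: [3.14, -0.003, 0.471]
force: [-0.4, -3.3, 9.9]
gripper_width: 0.34
finger_force: 62.5
time: 8.05
tcp_pos: [673.4, 167.8, 257.4]
tool_rot: [3.141, 0.0, 0.471]
force: [4.9, -2.8, -3.7]
gripper_width: 0.333
finger_force: 61.1
[[73, 81, 89], [78, 81, 86], [83, 82, 85], [68, 83, 95], [67, 119, 147], [89, 144, 176], [99, 150, 181], [100, 152, 183], [98, 149, 180]] [[82, 82, 85], [76, 77, 81], [60, 65, 72], [61, 79, 93], [84, 126, 151], [97, 148, 178], [97, 148, 178], [99, 151, 182], [100, 153, 184]]
```

```bash
python3 -m handwheel '[0,0,0.002,0,0,0,0,0,0.002,0,0,0,0,0,0,0,0,0]'; python3 -m handwheel '[0,0,0,0,0,0,0,0,0,0,0,0,0,0,0,0,0,0,0,0,0,0,0,0,0,0,0,0,0,0]' 0; python3 -m handwheel '[0,0,-0.02,0,0,0,0,0,-0.025,0,0,0,0,0,-0.025,0,0,0,0,0,0,0,0,0]'; python3 - <<'E'
from h import *
a=shot('scene','s4')['color'];b=shot('side','d4')['color'];w=shot('wrist','w4')['color']
print(b[229,240:249].tolist(),b[232,240:249].tolist())
A=cv2.resize(a[60:260,230:430],None,fx=1.5,fy=1.5,interpolation=2);B=cv2.resize(b[180:280,190:290],None,fx=3,fy=3,interpolation=2)
cv2.imwrite('pics/c4.png',np.hstack([A,B]))
E
```

```text
time: 8.48
tcp_pos: [673.4, 167.8, 254.8]
tool_rot: [3.141, -0.001, 0.471]
force: [4.4, -3.6, 0.7]
gripper_width: 0.338
finger_force: 61.6
time: 9.1
tcp_pos: [672.8, 168.1, 254.3]
tool_rot: [-3.141, 0.0, 0.471]
force: [0.0, 0.5, 0.3]
gripper_width: 0.998
finger_force: 0.0
time: 9.6
tcp_pos: [674.3, 168.2, 327.1]
tool_rot: [3.14, -0.005, 0.471]
force: [-0.5, -0.1, 0.2]
gripper_width: 1.003
finger_force: 0.0
[[74, 82, 90], [79, 82, 87], [83, 83, 87], [69, 84, 98], [65, 107, 132], [88, 136, 166], [101, 152, 183], [101, 154, 185], [100, 151, 182]] [[84, 83, 87], [77, 79, 83], [63, 68, 75], [53, 73, 88], [69, 106, 131], [91, 138, 168], [99, 149, 180], [100, 152, 183], [102, 154, 186]]
```

View pics/c4.png

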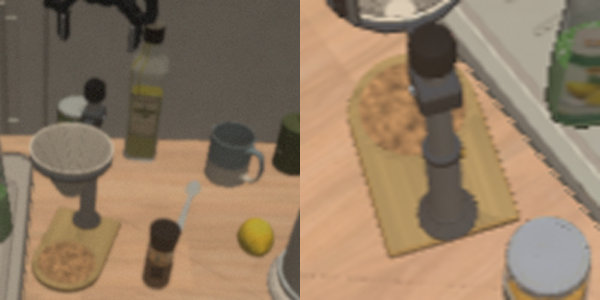

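The head stays up with the gripper off, so it is locked. The knob is at scene crop (94,91) and side crop (433,52). Next I'll look at the mug with the wrist camera.

```bash
python3 -m handwheel '[-0.03,-0.022,0,0,0,0,-0.03,-0.023,0,0,0,0,-0.03,-0.023,0,0,0,0,-0.03,-0.023,0,0,0,0,-0.03,-0.023,0,0,0,0]'; python3 -m handwheel '[-0.03,-0.023,0,0,0,0,-0.025,-0.02,0,0,0,0,0,0,0,0,0,0,0,0,0,0,0,0]'; python3 - <<'E'
from st import *
X=tri(('s4',(292.7-.17,120.7-.17)),('d4',(234.3-.3,197.3-.3)));print('knob 259?',X)
go([457,236,200])
w=shot('wrist','w5')['color'];cv2.imwrite('pics/w5b.png',cv2.convertScaleAbs(cv2.resize(w,None,fx=1.5,fy=1.5,interpolation=2),alpha=1.2))
print(proj('w5',[[407,209.5,97],[457,236,88]])*1.5)
E
```

```text
time: 10.38
tcp_pos: [485.5, 201.4, 322.5]
tool_rot: [-3.141, 0.003, 0.471]
force: [0.3, -0.6, -0.2]
gripper_width: 1.001
finger_force: 0.0
time: 10.88
tcp_pos: [419.1, 214.7, 323.4]
tool_rot: [3.142, 0.001, 0.471]
force: [0.7, -0.0, 0.3]
gripper_width: 0.999
finger_force: 0.0
knob 259? (array([672.76122114, 168.91998611, 256.44273947]), [0.0, 0.0])
t 10.875 tcp [419.1 214.7 323.4] rpy [180.   0.  27.] q [ 0.34 -0.03 -0.21  1.4  -0.    3.01] F [ 0.7 -0.   0.3] w 1.0 0.0
tool shift/1000 [ 0.0436 -0.0018  0.1234]
[[376.89562154 257.9236326 ]
 [375.83286297 191.93178807]]
```

View pics/w5b.png

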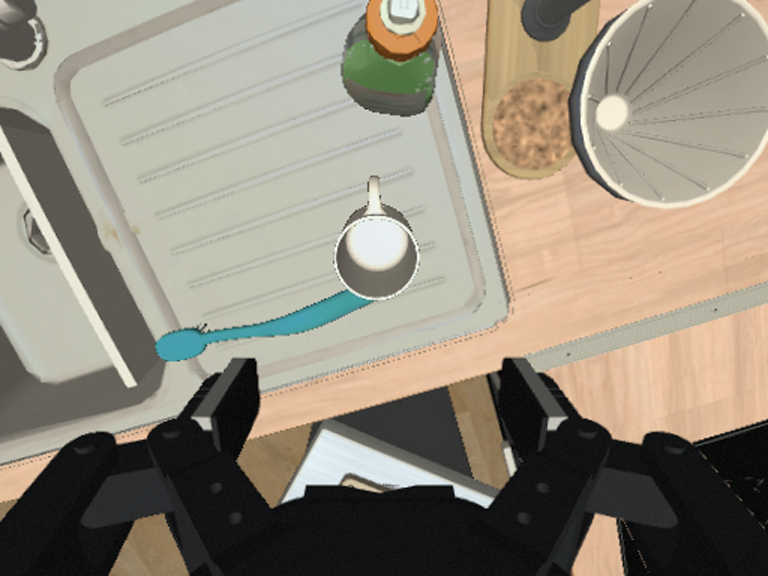

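The mug rim is a circle spanning x 335–419 and y 215–299. The handle points straight up from it, with its tip at (374,177). The bottle is beyond it at (392,60), and the cork edge is at left (492,125) and bottom (533,176).

```bash
python3 - <<'E'
from st import *
W=lambda x,y:('w5',((x+.5)/1.5-.5,(y+.5)/1.5-.5))
from scipy.optimize import least_squares
def circ(P): 
    P=np.array(P)[:,:2]; return np.round(least_squares(lambda q:np.hypot(P[:,0]-q[0],P[:,1]-q[1])-q[2],[*P.mean(0),40]).x,1)
c=circ([onz(*W(x,y),97) for x,y in((334.5,257),(419,257),(377,215),(377,299.5),(347,287),(407,287))]);print('mug',c)
t=onz(*W(374,177),80);h=onz(*W(374,195),88);print('tip',t,'mid',h)
for p in(t,h): d=p[:2]-c[:2]; print(np.hypot(*d),np.degrees(np.arctan2(d[1],d[0])))
print('cork',circ([onz(*W(x,y),14) for x,y in((491,128),(500,155),(533,175.5),(563,165),(505,92),(535,78))]))
print('foot sides',onz(*W(484,110),14),onz(*W(489,20),14),'front',onz(*W(533,180),14))
print('soap near',onz(*W(393,116),0), onz(*W(393,116),40),onz(*W(345,80),60))
E
```

```text
mug [406.6 209.6  37.9]
tip [467.19187267 243.27078638  80.        ] mid [454.03104526 236.51756513  88.        ]
69.31880616970781 29.060843146198685
54.53677077924068 29.575318876194906
cork [583.3 117.8  47.3]
foot sides [571.55959297 174.56996363  14.        ] [643.5756682 211.4578727  14.       ] front [536.64471961  93.96812238  14.        ]
soap near [526.1821092  252.25297401   0.        ] [522.82109965 252.01173118  40.        ] [528.56345072 302.89319573  60.        ]
```

```bash
python3 -m handwheel '[0.0225,-0.002,0,0,0,0,0.0225,-0.0015,0,0,0,-0.0125,0,0,0,0,0,0,0,0,0.04,0,0,0,0,0,0.04,0,0,0]'; python3 -m handwheel '[0,0,0.04,0,0,0,0,0,0.03,0,0,0,0,0,0,0,0,0,0,0,0,0,0,0]'; python3 - <<'E'
from st import *
go([457.2,238,64])
E
```

```text
time: 11.55
tcp_pos: [458.0, 238.0, 243.6]
tool_rot: [3.141, -0.001, 0.509]
force: [0.6, 1.3, 0.2]
gripper_width: 1.004
finger_force: 0.0
time: 12.05
tcp_pos: [458.3, 238.4, 175.4]
tool_rot: [3.141, -0.001, 0.51]
force: [0.2, -0.2, 0.2]
gripper_width: 1.002
finger_force: 0.0
t 12.05 tcp [458.3 238.4 175.4] rpy [ 1.80e+02 -1.00e-01  2.92e+01] q [ 0.35  0.13 -0.35  1.09 -0.    2.99] F [ 0.2 -0.2  0.2] w 1.0 0.0
tool shift/1000 [-0.0013 -0.0002  0.1114]
```

```bash
python3 -m handwheel '[-0.001,0,0.03,0,0,0,0,0,0.03,0,0,0,0,0,0.03,0,0,0,0,0,0.021,0,0,0,0,0,0,0,0,0]' 0 60; python3 -m handwheel '[0,0,0,0,0,0,0,0,0,0,0,0,0,0,0,0,0,0,0,0,0,0,0,0,0,0,0,0,0,0]' 1 60;  python3 -m handwheel '[0,0,0,0,0,0,0,0,-0.02,0,0,0,0,0,-0.03,0,0,0,0,0,0,0,0,0]'
```

```text
time: 12.68
tcp_pos: [456.8, 237.8, 63.5]
tool_rot: [-3.142, 0.001, 0.51]
force: [0.8, -0.5, -0.0]
gripper_width: 0.998
finger_force: 0.0
time: 13.3
tcp_pos: [457.3, 238.2, 63.9]
tool_rot: [3.142, -0.001, 0.511]
force: [-0.5, 1.2, 3.4]
gripper_width: 0.182
finger_force: 57.0
time: 13.8
tcp_pos: [458.2, 238.4, 114.7]
tool_rot: [3.141, -0.004, 0.511]
force: [-0.8, 0.6, -2.0]
gripper_width: 0.179
finger_force: 57.0
```

```bash
python3 -m handwheel '[-0.013,0.019,0,0,0,0,-0.02,0.029,0,0,0,0,-0.02,0.029,0,0,0,0,-0.02,0.029,0,0,0,0,-0.02,0.029,0,0,0,0]'; python3 -m handwheel '[-0.02,0.029,0,0,0,0,-0.014,0.0215,0,0,0,0,0,0,0,0,0,-0.03,0,0,0,0,0,-0.05,0,0,0,0,0,-0.05]'
for i in 1 2; do python3 -m handwheel '[0,0,0,0,0,-0.05,0,0,0,0,0,-0.05,0,0,0,0,0,-0.05,0,0,0,0,0,-0.05,0,0,0,0,0,-0.05]'; done
python3 -m handwheel '[0,0,0,0,0,-0.05,0,0,0,0,0,-0.05,0,0,0,0,0,-0.05,0,0,0,0,0,-0.05,0,0,0,0,0,-0.05]'
python3 -m handwheel '[0,0,0,0,0,-0.05,0,0,0,0,0,-0.05,0,0,0,0,0,0,0,0,0,0,0,0]'
python3 - <<'E'
from st import *
go([438.3,13.7,66])
E
```

```text
time: 14.42
tcp_pos: [439.9, 73.6, 111.5]
tool_rot: [-3.14, 0.003, 0.511]
force: [-0.0, -0.6, -1.4]
gripper_width: 0.182
finger_force: 57.1
time: 15.05
tcp_pos: [434.9, 14.0, 111.4]
tool_rot: [-3.139, 0.002, 0.924]
force: [-0.7, 0.5, -2.4]
gripper_width: 0.177
finger_force: 57.2
time: 15.68
tcp_pos: [434.8, 14.2, 111.4]
tool_rot: [-3.138, -0.001, 1.709]
force: [-0.1, -0.0, -1.0]
gripper_width: 0.183
finger_force: 57.2
time: 16.3
tcp_pos: [434.8, 14.2, 111.4]
tool_rot: [-3.14, -0.003, 2.495]
force: [-0.2, -0.7, -1.9]
gripper_width: 0.182
finger_force: 57.2
time: 16.92
tcp_pos: [434.7, 14.1, 111.4]
tool_rot: [3.141, -0.004, -3.003]
force: [0.4, -0.2, -2.2]
gripper_width: 0.18
finger_force: 57.2
time: 17.42
tcp_pos: [435.7, 14.0, 112.4]
tool_rot: [3.141, -0.002, -2.696]
force: [-0.3, 0.5, -1.8]
gripper_width: 0.18
finger_force: 57.2
t 17.425 tcp [435.7  14.  112.4] rpy [ 1.799e+02 -1.000e-01 -1.545e+02] q [-0.12  0.06 -0.59  0.93 -0.   -0.56] F [-0.3  0.5 -1.8] w 0.18 57.2
tool shift/1000 [-0.0023 -0.0015  0.0464]
```

```bash
python3 -m handwheel '[0,0,0.015,0,0,0,0,0,0.015,0,0,0,0,0,0.01,0,0,0,0,0,0.005,0,0,0,0,0,0,0,0,0]';python3 -m handwheel '[0,0,0.001,0,0,0,0,0,0.001,0,0,0,0,0,0.001,0,0,0,0,0,0,0,0,0]'; 
```

```text
time: 18.05
tcp_pos: [436.4, 14.1, 67.9]
tool_rot: [3.141, -0.0, -2.694]
force: [-0.1, 1.3, -1.7]
gripper_width: 0.177
finger_force: 57.5
time: 18.55
tcp_pos: [436.7, 13.7, 65.6]
tool_rot: [-3.141, 0.0, -2.694]
force: [-1.3, -1.2, 1.6]
gripper_width: 0.177
finger_force: 58.4
```

```bash
python3 -m handwheel '[0,0,0,0,0,0,0,0,0,0,0,0,0,0,0,0,0,0,0,0,0,0,0,0]' 0;  python3 -m handwheel '[0,0,-0.02,0,0,0,0,0,-0.04,0,0,0,0,0,-0.04,0,0,0,0,0,-0.04,0,0,0,0.02,0,0,0,0,0]'; python3 -m handwheel '[0.03,0,0,0,-0.045,0,0.03,0,0,0,-0.045,0,0,0,0,0,-0.045,0,0,0,0,0,-0.045,0,0,0,0,0,0,0]'; python3 - <<'E'
from st import *
go(None)
s=shot('scene','s6')['color'];d=shot('side','d6')['color'];w=shot('wrist','w6')['color']
A=cv2.resize(s[120:320,230:430],None,fx=2,fy=2,interpolation=2);B=cv2.resize(w,(533,400),interpolation=2)[:,66:466]
cv2.imwrite('pics/c6.png',np.hstack([A,B]))
E
```

```text
time: 19.05
tcp_pos: [436.6, 14.0, 65.3]
tool_rot: [3.142, 0.0, -2.694]
force: [-0.2, 0.0, 0.7]
gripper_width: 0.991
finger_force: 0.0
time: 19.68
tcp_pos: [422.0, 4.9, 209.0]
tool_rot: [-3.137, 0.007, -2.693]
force: [-0.1, -0.5, 0.7]
gripper_width: 1.001
finger_force: 0.0
time: 20.3
tcp_pos: [361.4, -20.3, 197.8]
tool_rot: [3.137, 0.562, -2.702]
force: [-0.6, -0.4, 0.5]
gripper_width: 0.998
finger_force: 0.0
t 20.3 tcp [361.4 -20.3 197.8] rpy [ 179.7   32.2 -154.8] q [-0.63 -0.47 -0.89  0.86  0.49 -1.  ] F [-0.6 -0.4  0.5] w 1.0 0.0
```

View pics/c6.png

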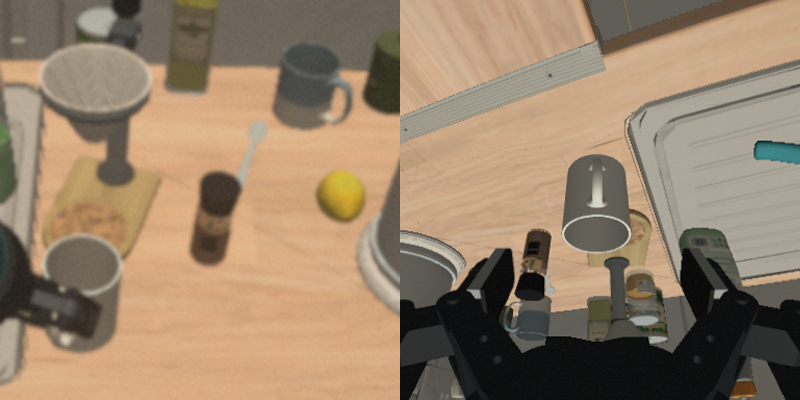

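The mug stands on the worktop with its handle towards the robot. In the wrist crop its rim is the ellipse x 562–631, y 214–251, and its handle is at x≈597.

```bash
cat > plan.py <<'E'
from st import *
def leangrasp(c,phi,th,zb,r=61,h=74,back=0):
    o=np.array([np.cos(phi),np.sin(phi),0]); z=-np.sin(th)*o-np.array([0,0,np.cos(th)])
    return np.array([c[0],c[1],zb])+r*o+[0,0,h]+(8-back)*z
E
python3 - <<'E'
from plan import *
from scipy.optimize import least_squares
W=lambda x,y:('w6',((x-400+66+.5)/1.0417-.5,(y+.5)/1.0417-.5))
def circ(P): 
    P=np.array(P)[:,:2]; return np.round(least_squares(lambda q:np.hypot(P[:,0]-q[0],P[:,1]-q[1])-q[2],[*P.mean(0),40]).x,1)
c=circ([onz(*W(x,y),97) for x,y in((561.5,231),(631,231),(597,213),(597,251.5))]);print('mug',c)
S=lambda x,y:('s6',((x+.5)/2-.5+230,(y+.5)/2-.5+120))
print('scene',circ([onz(*S(x,y),97) for x,y in((44,264),(121,266),(84,236))]))
print('predicted',np.array([436.6,14])+58*np.array([np.cos(np.radians(25.6)),np.sin(np.radians(25.6))]))
h=onz(*W(597,205),88)[:2];print('handle',h)
c=np.array([488.8,39.2])
for b in(70,0):
    T=leangrasp(c,np.radians(205.4),np.radians(32.2),0,back=b);print(T);go(T)
E
```

```text
mug [485.8  36.3  38.2]
scene [488.5  36.9  37.3]
predicted [488.90628653  39.06097343]
handle [449.54731269  19.79697444]
[403.85185843  -1.13634324 126.4639763 ]
t 20.45 tcp [365.  -20.7 201.3] rpy [-180.    32.3 -154.3] q [-0.62 -0.47 -0.88  0.86  0.49 -1.  ] F [ 0.6  0.7 -0.1] w 1.0 0.0
tool shift/1000 [0.0032 0.0008 0.0865]
[437.54747471  14.86351171  67.23045467]
t 20.45 tcp [365.  -20.7 201.3] rpy [-180.    32.3 -154.3] q [-0.62 -0.47 -0.88  0.86  0.49 -1.  ] F [ 0.6  0.7 -0.1] w 1.0 0.0
tool shift/1000 [0.0034 0.0007 0.1564]
```

```bash
python3 -m handwheel '[0.003,0.001,0.02,0,0,0,0,0,0.03,0,0,0,0,0,0.03,0,0,0,0,0,0.03,0,0,0,0,0,0,0,0,0]' 0 60; python3 - <<'E'
from plan import *
go(leangrasp(np.array([488.5,38.5]),np.radians(205.4),np.radians(32.2),0))
E
```

```text
time: 21.08
tcp_pos: [414.9, 6.7, 105.0]
tool_rot: [3.138, 0.562, -2.692]
force: [-0.6, 0.7, 0.1]
gripper_width: 0.998
finger_force: 0.0
t 21.075 tcp [414.9   6.7 105. ] rpy [ 179.8   32.2 -154.2] q [-0.43 -0.23 -0.99  0.44  0.43 -0.8 ] F [-0.6  0.7  0.1] w 1.0 0.0
tool shift/1000 [ 0.0003 -0.0032  0.0443]
```

```bash
python3 -m handwheel '[0,-0.003,0.012,0,0,0,0,0,0.012,0,0,0,0,0,0,0,0,0]'; python3 - <<'E'
from plan import *
go(leangrasp(np.array([488.5,38.5]),np.radians(205.4),np.radians(32.2),0))
E
```

```text
time: 21.45
tcp_pos: [428.7, 7.9, 86.8]
tool_rot: [-3.141, 0.565, -2.692]
force: [0.2, 1.3, 1.2]
gripper_width: 1.001
finger_force: 0.0
t 21.45 tcp [428.7   7.9  86.8] rpy [-180.    32.4 -154.2] q [-0.41 -0.16 -0.99  0.35  0.42 -0.78] F [0.2 1.3 1.2] w 1.0 0.0
tool shift/1000 [0.0017 0.0019 0.0221]
```

```bash
python3 -m handwheel '[0.001,0.001,0.012,0,0,0,0,0,0.01,0,0,0,0,0,0,0,0,0]'; python3 -m handwheel '[0,0,0,0,0,0,0,0,0,0,0,0,0,0,0,0,0,0,0,0,0,0,0,0,0,0,0,0,0,0]' 1 60; python3 - <<'E'
from plan import *
go(leangrasp(np.array([488.5,38.5]),np.radians(205.4),np.radians(32.2),0))
E
```

```text
time: 21.82
tcp_pos: [437.8, 13.4, 67.7]
tool_rot: [-3.141, 0.565, -2.693]
force: [-0.3, -0.0, -0.5]
gripper_width: 1.0
finger_force: 0.0
time: 22.45
tcp_pos: [437.7, 13.2, 67.7]
tool_rot: [-3.141, 0.566, -2.694]
force: [-4.0, -1.1, 5.9]
gripper_width: 0.171
finger_force: 57.3
t 22.45 tcp [437.7  13.2  67.7] rpy [-180.    32.4 -154.3] q [-0.38 -0.1  -1.01  0.26  0.41 -0.74] F [-4.  -1.1  5.9] w 0.17 57.3
tool shift/1000 [0.0002 0.001  0.0004]
```

```bash
python3 -m handwheel '[-0.004,0,-0.006,0,0,0,-0.005,0,-0.008,0,0,0,-0.0045,0,-0.007,0,0,0,0,0,0,0,0,0]'; python3 - <<'E'
from plan import *
from scipy.spatial.transform import Rotation as Q
s=arm.sense(); go(s['tcp_pos']+np.array([95,84.5,0]))
E
```

```text
time: 22.95
tcp_pos: [438.5, 13.0, 93.5]
tool_rot: [-3.139, 0.567, -2.693]
force: [0.3, -0.3, -1.5]
gripper_width: 0.169
finger_force: 57.8
t 22.95 tcp [438.5  13.   93.5] rpy [-179.9   32.5 -154.3] q [-0.38 -0.16 -0.98  0.35  0.41 -0.74] F [ 0.3 -0.3 -1.5] w 0.17 57.8
tool shift/1000 [-0.1031  0.035   0.0656]
```

```bash
python3 -m handwheel '[-0.015,0.005,0.0095,0,0,0,-0.022,0.0075,0.014,0,0,0,-0.022,0.0075,0.014,0,0,0,-0.022,0.0075,0.014,0,0,0,0,0,0,0,0,0]'; python3 - <<'E'
from plan import *
go([438.5-.8+95,13+84.5,93])
shot('wrist','w7');shot('scene','s7');shot('side','d7')
E
```

```text
time: 23.58
tcp_pos: [513.5, 80.7, 92.5]
tool_rot: [-3.141, 0.567, -2.691]
force: [-0.1, -0.4, -1.2]
gripper_width: 0.169
finger_force: 57.9
t 23.575 tcp [513.5  80.7  92.5] rpy [-180.    32.5 -154.2] q [-0.13 -0.02 -0.87  0.23  0.3  -0.51] F [-0.1 -0.4 -1.2] w 0.17 57.9
tool shift/1000 [-0.021   0.0068  0.0128]
```

```bash
python3 -m handwheel '[-0.011,0.0035,0.0065,0,0,0,-0.01,0.0033,0.0063,0,0,0,0,0,0,0,0,0,0,0,0,0,0,0]'; python3 - <<'E'
from plan import *
go([532.7,97.5,93])
s=shot('scene','s8')['color'];d=shot('side','d8')['color'];w=shot('wrist','w8')['color']
A=cv2.resize(s[150:290,220:350],None,fx=3,fy=3,interpolation=2)[:400];B=cv2.resize(w,(533,400),interpolation=2)[:,66:466]
cv2.imwrite('pics/c8.png',np.hstack([A,B]))
E
```

```text
time: 24.22
tcp_pos: [531.2, 96.6, 92.3]
tool_rot: [3.141, 0.565, -2.694]
force: [-0.2, -0.4, -0.9]
gripper_width: 0.175
finger_force: 57.9
t 24.225 tcp [531.2  96.6  92.3] rpy [ 180.    32.4 -154.3] q [-0.08  0.02 -0.83  0.22  0.27 -0.46] F [-0.2 -0.4 -0.9] w 0.17 57.9
tool shift/1000 [-0.0018  0.0001  0.0004]
```

View pics/c8.png

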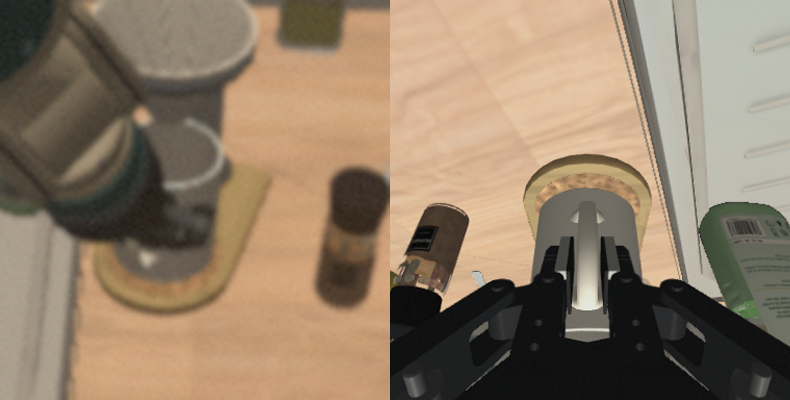

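The mug is over the cork. In the wrist crop the mug body (x 535–642) and the foot (x 525–652) are both centred at 588. The foot's front edge is at y≈166, the cork's at 175 and the mug base at 187.

```bash
python3 - <<'E'
from plan import *
W=lambda x,y:('w8',((x-390+66+.5)/1.0417-.5,(y+.5)/1.0417-.5))
o=np.array([np.cos(np.radians(205.5)),np.sin(np.radians(205.5)),0]);n=np.array([-o[1],o[0],0]);c=np.array([583.5,123,0])
for k,p in dict(foot=onz(*W(588,166),14),cork=onz(*W(588,175),14),mug24=onz(*W(588,187),24.6),footL=onz(*W(525,200),14),footR=onz(*W(652,200),14),mugL=onz(*W(534.5,210),50),mugR=onz(*W(642,210),50)).items():
    print(k,np.round(p,1),'out',round((p-c)@o,1),'lat',round((p-c)@n,1))
S=lambda x,y:('s8',((x+.5)/3-.5+220,(y+.5)/3-.5+150))
K=onz(*S(222,152),121.6);print('mug rim right pt in scene',K,'r',np.hypot(*(K-c)[:2]))
# rim edge pixel in scene on silhouette: report as radius from c
for q in((222,152),(214,128),(195,121)): P=onz(*S(*q),121.6);print(np.round(P-c,1),np.hypot(*(P-c)[:2]))
# grayscale column profile in wrist along handle side
w=cv2.imread('pics/w8.png');u=int((560-390+66)/1.0417);print(u,[(v,w[v,u].tolist()) for v in range(150,195,2)])
E
```

```text
foot [537.6 100.1  14. ] out 51.3 lat 1.0
cork [545.8 104.   14. ] out 42.2 lat 0.9
mug24 [547.  104.6  24.6] out 40.9 lat 0.9
footL [593.7  70.7  14. ] out 13.3 lat 51.6
footR [549.2 163.1  14. ] out 13.7 lat -50.9
mugL [556.2  71.1  50. ] out 47.0 lat 35.1
mugR [526.4 132.8  50. ] out 47.3 lat -33.4
mug rim right pt in scene [607.91767341  93.06749168 121.6       ] r 38.628717674032735
[ 24.4 -29.9 121.6] 38.628717674032735
[ 38.8  -8.1 121.6] 39.62722226712736
[ 34.2   6.5 121.6] 34.76904487931063
226 [(150, [162, 195, 226]), (152, [48, 70, 84]), (154, [49, 72, 88]), (156, [50, 75, 92]), (158, [59, 89, 108]), (160, [78, 114, 135]), (162, [121, 172, 197]), (164, [122, 171, 197]), (166, [118, 166, 191]), (168, [112, 158, 181]), (170, [115, 161, 186]), (172, [96, 132, 167]), (174, [101, 139, 177]), (176, [118, 163, 207]), (178, [124, 172, 216]), (180, [131, 182, 225]), (182, [119, 164, 208]), (184, [107, 144, 182]), (186, [95, 104, 107]), (188, [95, 104, 108]), (190, [94, 104, 108]), (192, [95, 104, 109]), (194, [96, 106, 110])]
```

```bash
python3 -m handwheel '[-0.003,0,0.0018,0,0,0,0.0022,0,0.0034,0,0,0,0.0021,0,0.0034,0,0,0,0,0,0,0,0,0]'; python3 -m handwheel '[0.0005,0,0.0009,0,0,0,0.0005,0,0.0008,0,0,0,0,0,0,0,0,0]';python3 -m handwheel '[0.0005,0,0.0009,0,0,0,0,0,0,0,0,0]'
```

```text
time: 24.88
tcp_pos: [534.2, 98.0, 84.0]
tool_rot: [3.141, 0.565, -2.694]
force: [0.3, -0.8, -1.7]
gripper_width: 0.171
finger_force: 57.8
time: 25.25
tcp_pos: [534.8, 98.0, 82.7]
tool_rot: [-3.141, 0.566, -2.694]
force: [0.0, 0.2, -0.9]
gripper_width: 0.171
finger_force: 57.8
time: 25.5
tcp_pos: [534.9, 98.1, 81.8]
tool_rot: [-3.141, 0.566, -2.694]
force: [0.1, -0.2, 0.3]
gripper_width: 0.169
finger_force: 57.8
```

```bash
python3 -m handwheel '[0.0004,0,0.0007,0,0,0,0,0,0,0,0,0]'; python3 -m handwheel '[0,0,0,0,0,0,0,0,0,0,0,0,0,0,0,0,0,0,0,0,0,0,0,0]' 0; python3 -m handwheel '[0,0,-0.01,0,0,0,0,0,-0.02,0,0,0,0,0,-0.03,0,0,0,0,0,-0.03,0,0,0,0,0,-0.03,0,0,0]'; python3 -m handwheel '[0,0,-0.03,0,0,0,0,0,-0.02,0,0,0,0,0,0,0,0,0,0,0,0,0,0,0]'
python3 - <<'E'
from plan import *
go(None)
w=shot('wrist','w9')['color'];shot('side','d9');shot('scene','s9')
K,d,T=load('w9')
# grey mug vs wood saturation mask
hsv=cv2.cvtColor(w,cv2.COLOR_BGR2HSV)
for n,p in dict(axisbot=[585.5,123.7,14],rim=[585.5,123.7,111],frontbase=[585.5-35.2,123.7-16.8,14],footfront=[585.5-48.7,123.7-23.2,14]).items(): print(n,proj('w9',p)[0].round(1))
u=int(round(proj('w9',[585.5-35.2,123.7-16.8,14])[0][0]))
for uu in(u-22,u-16,u+16,u+22): print(uu,[(v,int(hsv[v,uu,1]),int(hsv[v,uu,2])) for v in range(150,260,3)])
for f in('scene','s9'),: pass
for v in(170,185,200,215): print(v,[(x,int(hsv[v,x,1])) for x in range(u-70,u+71,4)])
E
```

```text
time: 25.75
tcp_pos: [535.4, 98.1, 81.7]
tool_rot: [-3.141, 0.567, -2.693]
force: [-3.0, -0.6, 4.4]
gripper_width: 0.169
finger_force: 58.3
time: 26.25
tcp_pos: [534.7, 98.1, 80.7]
tool_rot: [3.142, 0.565, -2.694]
force: [-0.3, 0.6, -0.9]
gripper_width: 0.99
finger_force: 0.0
time: 26.88
tcp_pos: [475.9, 70.0, 183.3]
tool_rot: [-3.141, 0.566, -2.694]
force: [0.6, -0.1, 0.2]
gripper_width: 0.999
finger_force: 0.0
time: 27.38
tcp_pos: [452.3, 58.7, 223.8]
tool_rot: [3.141, 0.565, -2.694]
force: [-0.1, 0.4, -0.1]
gripper_width: 1.004
finger_force: 0.0
t 27.375 tcp [452.3  58.7 223.8] rpy [ 180.    32.4 -154.4] q [-0.22 -0.35 -0.78  0.68  0.34 -0.59] F [-0.1  0.4 -0.1] w 1.0 0.0
axisbot [253.4 166.7]
rim [253.5 224.2]
frontbase [253.5 145.9]
footfront [253.6 137. ]
232 [(150, 111, 159), (153, 109, 173), (156, 31, 100), (159, 31, 99), (162, 33, 101), (165, 30, 101), (168, 31, 100), (171, 30, 101), (174, 28, 99), (177, 28, 99), (180, 30, 101), (183, 30, 101), (186, 28, 100), (189, 30, 103), (192, 30, 101), (195, 28, 101), (198, 28, 101), (201, 28, 102), (204, 33, 102), (207, 30, 102), (210
[... 2967 characters left out ...]
), (220, 85), (224, 30), (228, 33), (232, 30), (236, 34), (240, 29), (244, 29), (248, 31), (252, 28), (256, 31), (260, 33), (264, 31), (268, 31), (272, 32), (276, 32), (280, 31), (284, 98), (288, 83), (292, 82), (296, 83), (300, 81), (304, 78), (308, 83), (312, 27), (316, 23), (320, 26), (324, 28)]
215 [(184, 87), (188, 88), (192, 86), (196, 86), (200, 87), (204, 85), (208, 85), (212, 84), (216, 85), (220, 87), (224, 21), (228, 28), (232, 30), (236, 29), (240, 31), (244, 33), (248, 32), (252, 33), (256, 31), (260, 31), (264, 29), (268, 33), (272, 31), (276, 30), (280, 20), (284, 83), (288, 81), (292, 82), (296, 83), (300, 81), (304, 80), (308, 81), (312, 79), (316, 79), (320, 24), (324, 29)]
```

```bash
python3 - <<'E'
from plan import *
from scipy.optimize import least_squares
w=cv2.imread('pics/w9.png');h=cv2.cvtColor(w,cv2.COLOR_BGR2HSV);g=cv2.cvtColor(w,cv2.COLOR_BGR2GRAY)
def fit(P,r): P=np.array(P)[:,:2]; s=least_squares(lambda q:np.hypot(P[:,0]-q[0],P[:,1]-q[1])-r,[585,123]);return s.x.round(1),s.fun.round(1)
base=[];foot=[]
for u in range(232,277,4):
    if 246<u<262: pass
    col=h[120:200,u,1]; v=120+int(np.argmax(col<60)); base.append((u,v-.5))
print(base)
print('base',fit([onz('w9',p,14) for p in base],39))
L=[];R=[]
for v in range(190,212,4):
    row=h[v,200:300,1]<60; xs=np.flatnonzero(row)+200; L.append((xs.min()-.5,v));R.append((xs.max()+.5,v))
print(L,R)
# foot front edge: brightness profile in several columns
for u in(215,235,253,271,291): print(u,[int(x) for x in g[122:160:2,u]],[int(x) for x in h[122:160:2,u,1]])
X=[onz('d9',p,259) for p in [(234,197)]];print('knob',np.round(X,1))
E
```

```text
[(232, 155.5), (236, 152.5), (240, 151.5), (244, 150.5), (248, 149.5), (252, 149.5), (256, 149.5), (260, 149.5), (264, 150.5), (268, 153.5), (272, 155.5), (276, 160.5)]
base (array([591.8, 124.4]), array([-0.2,  0.5, -0.5, -0.7, -0.1, -0.4, -0. ,  1.1,  1.3, -0.7,  0.1,
       -0.8]))
[(np.float64(222.5), 190), (np.float64(222.5), 194), (np.float64(222.5), 198), (np.float64(221.5), 202), (np.float64(221.5), 206), (np.float64(221.5), 210)] [(np.float64(280.5), 190), (np.float64(281.5), 194), (np.float64(281.5), 198), (np.float64(281.5), 202), (np.float64(282.5), 206), (np.float64(282.5), 210)]
215 [177, 173, 174, 173, 177, 179, 186, 186, 182, 180, 184, 188, 182, 184, 185, 191, 194, 157, 107] [83, 83, 84, 83, 82, 82, 79, 79, 78, 79, 82, 82, 84, 85, 81, 81, 80, 88, 100]
235 [175, 187, 195, 194, 193, 199, 128, 76, 100, 168, 158, 159, 145, 176, 160, 149, 98, 98, 98] [82, 81, 78, 76, 78, 73, 86, 110, 112, 97, 97, 96, 108, 109, 109, 108, 30, 33, 30]
253 [199, 192, 194, 198, 187, 78, 86, 160, 168, 167, 144, 144, 149, 156, 103, 92, 90, 95, 97] [74, 80, 77, 73, 77, 112, 113, 97, 97, 99, 108, 108, 109, 106, 33, 35, 33, 33, 35]
271 [188, 196, 191, 185, 194, 194, 161, 81, 100, 167, 157, 163, 140, 136, 150, 147, 141, 100, 101] [79, 78, 81, 80, 77, 78, 85, 114, 112, 97, 99, 97, 107, 110, 108, 109, 107, 34, 32]
291 [110, 104, 104, 106, 99, 86, 174, 180, 196, 192, 141, 184, 187, 197, 193, 184, 192, 194, 187] [29, 28, 28, 28, 28, 26, 80, 81, 76, 79, 64, 76, 76, 77, 80, 82, 81, 81, 84]
knob [[674.3 169.3 259. ]]
```

```bash
python3 - <<'E'
from plan import *
from scipy.optimize import least_squares
def fit(P,r=None):
    P=np.array(P)[:,:2]; f=(lambda q:np.hypot(P[:,0]-q[0],P[:,1]-q[1])-(r or q[2])); s=least_squares(f,[*P.mean(0),39][:2 if r else 3]);return s.x.round(1),np.abs(s.fun).max().round(1)
for f,c,zb in(('w6',np.array([488.5,38.5]),0),('w9',np.array([585.6,123.5]),14)):
    h=cv2.cvtColor(cv2.imread(f'pics/{f}.png'),cv2.COLOR_BGR2HSV)
    o=np.array([np.cos(np.radians(205.5)),np.sin(np.radians(205.5))])
    a=proj(f,[*(c+39*o),zb])[0];b=proj(f,[*(c+39*o),zb+97])[0];print(f,'pred base/rim front',a.round(1),b.round(1),'rim back',proj(f,[*(c-39*o),zb+97])[0].round(1))
    base=[];rf=[]
    for u in range(int(a[0])-18,int(a[0])+19,3):
        v0=int(a[1])-15; v=v0+int(np.argmax(h[v0:v0+60,u,1]<60)); base.append((u,v-.5))
        if abs(u-a[0])>7:
            v0=int(b[1])-12; k=h[v0:v0+24,u,2].astype(int); j=int(np.argmax(np.diff(k))); rf.append((u,v0+j+.5))
    print('base',[p[1] for p in base],fit([onz(f,p,zb) for p in base]),fit([onz(f,p,zb) for p in base],39))
    print('rimfront',rf,fit([onz(f,p,zb+97) for p in rf],39))
E
```

```text
w6 pred base/rim front [252.6 144.7] [252.5 206. ] rim back [252.4 243.1]
base [152.5, 150.5, 149.5, 148.5, 148.5, 147.5, 147.5, 147.5, 148.5, 148.5, 149.5, 150.5, 152.5] (array([492. ,  39.5,  37.8]), np.float64(0.8)) (array([493.2,  40. ]), np.float64(0.7))
rimfront [(234, 208.5), (237, 207.5), (240, 206.5), (243, 206.5), (261, 206.5), (264, 206.5), (267, 207.5), (270, 208.5)] (array([488.1,  37.8]), np.float64(0.5))
w9 pred base/rim front [253.4 145.9] [253.5 204.7] rim back [253.1 240.4]
base [153.5, 151.5, 150.5, 150.5, 149.5, 149.5, 149.5, 149.5, 149.5, 150.5, 151.5, 153.5, 155.5] (array([590.4, 123.3,  37.4]), np.float64(0.9)) (array([592., 124.]), np.float64(0.9))
rimfront [(235, 207.5), (238, 206.5), (241, 205.5), (244, 205.5), (262, 205.5), (265, 206.5), (268, 206.5), (271, 207.5)] (array([585.9, 122.7]), np.float64(0.9))
```

```bash
python3 - <<'E'
from plan import *
a=np.radians(27); o=-np.array([np.cos(a),np.sin(a)])
for v,r in((135.2,54),(141.5,44)):
    p=onz('w9',(253,v),14)[:2]; print('cup from front pts',np.round(p,1),np.round(p-r*o,1))
w=cv2.imread('pics/w9.png');g=cv2.cvtColor(w,cv2.COLOR_BGR2GRAY).astype(int)
for u in(235,271): print(u,g[130:146,u].tolist())
for v in(165,175): print(v,'L',g[v,205:226].tolist(),'R',g[v,278:305].tolist())
E
```

```text
cup from front pts [534.5  98.5] [582.6 123. ]
cup from front pts [543.9 103. ] [583.1 123. ]
235 [193, 195, 199, 196, 128, 71, 76, 87, 100, 167, 168, 165, 158, 152, 159, 160]
271 [194, 196, 194, 191, 161, 74, 81, 88, 100, 140, 167, 163, 157, 160, 163, 161]
165 L [197, 198, 198, 200, 199, 197, 197, 196, 194, 192, 136, 159, 159, 161, 160, 161, 160, 141, 131, 126, 120] R [103, 161, 165, 170, 166, 156, 160, 160, 161, 161, 160, 157, 142, 181, 177, 177, 175, 176, 174, 169, 136, 170, 167, 104, 105, 105, 118]
175 L [192, 190, 189, 190, 189, 189, 188, 186, 187, 187, 186, 184, 147, 143, 158, 160, 158, 156, 159, 138, 89] R [95, 101, 165, 167, 167, 166, 160, 167, 165, 160, 150, 146, 192, 192, 192, 191, 191, 190, 189, 188, 187, 187, 187, 183, 178, 172, 105]
```

```bash
python3 - <<'E'
from h import *
d4,d9,d0=[cv2.imread(f'pics/{f}.png').astype(int) for f in('d4','d9','d0')]
D=lambda a,b,r:round(float(np.abs(a[r]-b[r]).mean()),1)
print('knob/sleeve',D(d4,d9,np.s_[185:245,222:250]),'soap',D(d0,d9,np.s_[155:222,276:308]),'honey',D(d0,d9,np.s_[250:290,255:290]),'spice',D(d0,d9,np.s_[212:248,160:185]))
print(arm.hand_in())
E
```

```text
knob/sleeve 10.0 soap 5.1 honey 2.8 spice 2.3
the job is handed in; nothing more can be done
None
```

The job is handed in, but I got no verdict back: the dripper stayed up on its own after I let go of the knob, and the mug stands upright with the gripper clear, about 3 mm from the cork's centre. I never touched the soap bottle or jars. The snapped-out brass button was only faintly visible in the pictures, the head had about 3 mm of play, and I didn't recheck its height just before handing in.

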